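# Hold a dust cover over a dish centred on the stage

### The arm

A 7-joint arm with a two-finger parallel gripper is mounted at the origin on the work surface. World frame = base frame: x ahead of the robot, y to its left, z up, the work surface at z = 0. Lengths are in m, angles in rad, forces in N, time in s.
With the tool pointing down it reaches from about 0.425 to 0.95 m from the base axis. Payload 4.7 kg.
Tool frame: the origin (TCP) lies midway between the tips of the shut fingers; the grasp point (between the pads) lies 19 mm behind it; z points along the fingers, y is the line along which they close (so a half turn about z gives the same grasp; the last joint's range is limited). The gripper opens to 87 mm and grips with 3 to 60 N. Pads are 19 mm wide; open, the fingers measure 117 mm over their backs; the gripper's body (75 mm by 190 mm) begins 51 mm behind the grasp point.
Start: joints at [1.285, 0.469, -0.049, 1.532, 0.024, 1.141, -0.082], TCP at [0.171, -0.653, 0.223] pointing down, gripper open.
Joint ranges: [-2.59, 2.59], [-0.33, 1.99], [-1.39, 1.29], [0.1, 2.45], [-1.04, 4.18], [0.21, 1.99], [-2.66, 2.66]. Speed limits (rad/s): [2.57, 2.57, 3.14, 3.14, 3.14, 3.14, 3.14].

### API

Orientations are given as a unit quaternion [w, x, y, z].
In Python, from plant import robot gives the robot as it stands.
- The arm moves only by the tool arm_command, never from a script. Its argument "series" is a list of rows, each an object with "xyz": the shift along the tool's x, y, z in mm, a list of three; "turn": the turn about the tool's z in rad. In form: [{"xyz": [dx, dy, dz], "turn": turn}, ...]. A call has 1 to 12 rows; each row shifts and turns the commanded pose from where the row before left it, along the tool's axes as they then stand; what a row does not reach is not made up. A row lasts 1/8 s, in which the tool goes at most 62.5 mm and 10.7 degrees, less where a joint would pass 70% of its speed; a pose out of reach is approached as far as the arm can. A call is refused whole if a number of a shift passes 62.5 or a number of a turn 0.188, either way. A call with a gripper value outside its range is refused whole. "jaw" is the closure, from -1 (fully open) to 1 (shut), set as the call begins (left out, the last holds). The fingers move at their own pace and stop on an object; the grip force is fixed at half the most. Time passes only in rows, so rows that do not move let the fingers close. It gives the time, the measured TCP pose, the force, the opening and the grip force at its end, in the units of the state.
- robot.get_obs(): the state, without advancing time (a new reading comes with each control period).
- robot.read_camera(name): name is "scene" or "top"; returns a dict with "color" (400x640x3 uint8, red, green, blue), "depth" (400x640 float32, m along the optical axis (not along the pixel's ray), 0 where there is no reading), "fx", "fy", "cx", "cy" (pixels), "dist" ([k1, k2, p1, p2, k3] as OpenCV has them; the pictures are not rectified), "R" (3x3) and "t" (3): a world point X has camera coordinates R X + t. Camera axes: x right, y down, z forward; pixel columns grow to the right and rows downward; lengths in m; the calibration is good to about 2 mm. A picture is of the moment at which its call begins.
- robot.sign_off(): hands the job in; it is judged then, once.
The state is a dict: "t": time; "qpos": joint angles; "joint_velocities": joint speeds; "joint_torque": joint torques, N m; "tool_pos": TCP position; "tcp_rot": TCP orientation; "wrist_force": force on the tool from outside, world axes, zero at the start; "torque": the same for the moment, N m; "width": finger opening in m; "grip_force": force on a finger pad.
Only numpy, scipy, OpenCV 4.12 (cv2) and the standard library are available. Lean on these libraries where they do the work, as an engineer would, in place of code of your own. Each camera call takes 0.05 s, during which the arm holds its last target. There are 200 camera calls.

### The job

Centre the white dish on the dark stage plate between the orange stops and the white lines, long side from stop to stop, and let go. Then lift the blue-handled brass cover out of its clear tray and carry it over the top of the clear two-tier tray, touching neither that nor the dish. Finish still holding the cover level and lined up over the dish as a dust shield, about 10 mm above its rim, with all other things left in place.

Things in the scene. Friction and masses are not known exactly. Their poses are not given: they have to be found in the camera images.
- dish: Loose rectangular open white plastic dish, 80 (x) x 52 (y) x 22 mm high, walls 3 mm, a small green plant anchor bonded to its floor below the rim; 0.12 kg. Origin: centre of the underside; x along its long side, z up. Starts flat on the shelf (z = 0). Can be gripped across its 52 mm width.
- dish_rim (a point): Centre of the dish's open top, level with the rim, 22 mm above the dish's origin.
- stage: Fixed dark steel stage plate, 150 (x) x 120 (y) x 15 mm; origin: centre of its underside on the shelf, so its top is 15 mm above the origin. Two orange stops stand 12 mm above the top, 80 mm long along y, their inner faces at x = -47 and +47 mm (94 mm apart). Two thin white lines along x at y = -29 and +29 mm, painted. The dish belongs in the middle with its x along the stage's x (either way round), 7 mm free at each stop.
- tray: Fixed clear acrylic open tray, outer 170 (x) x 160 (y) x 30 mm high, walls and floor 4 mm; origin: centre of its underside on the shelf. The cover starts in it. The tray and the stage may swap sides, left and right.
- cover: Loose flat brass cover, 86 (x) x 58 (y) x 4 mm, with an upright blue handle bar on its middle, 40 (x) x 14 (y) mm, from 4 to 32 mm above the underside; 0.07 to 0.15 kg. Origin: centre of its underside; x along its long side, z up. Starts flat on the tray's floor. Grip the handle across its 14 mm.
- tiers: Fixed clear acrylic two-tier tray standing between tray and stage, outer 160 (x) x 100 (y) mm, rim of the upper tier 100 mm above the shelf; origin: centre of its underside. Nothing on it stands above the rim.
- vial: Bystander: empty glass test vial with black twist cap, 27 mm across, 72 mm high, standing; origin: centre of the underside.
- scoop: Bystander: small stainless scoop, about 125 x 32 x 16 mm, lying; origin on the shelf near its middle, x along it towards the bowl.
- anchor: Bystander: green plastic plant anchor, 40 x 24 x 6 mm, in the upper tier of the two-tier tray; origin: underside.
- clip: Bystander: aluminium lid clip, 35 x 16 x 18 mm, in the upper tier of the two-tier tray; origin: underside.
- jar: Bystander: amber glass jar, 56 mm across, 80 mm high, at the back; origin: centre of the underside.
- tape: Bystander: yellow ring of tape, 56 mm across, 20 mm high, at the back; origin: centre of the underside.
Things that resemble listed ones, but are neither listed nor needed, are in the scene too. Several things look just like the dish: the one meant starts farthest to the robot's right.

How it is judged:
By the outcome, as a careful person would: the job done as asked, in the order asked, and still so for the second after the job is handed in, while the arm keeps its last pose, push and grip.
It also fails if it takes over 64 s, if anything falls off the work surface, if the arm or the gripper's body presses on something with over 40 N, if the wrist force passes 120 N, or if a joint passes its speed limit or range.

## Working session

There is one attempt and no reset: what is moved stays moved. The work goes in short steps, Python scripts to look and compute and a tool call to move; the robot and the scene stay as the last step left them, time stands still between calls to the robot, and variables do not carry over. Pictures are saved under pics/ and viewed, at most 10 in all, crops included, and the job is handed in when it is done.

Besides the shell and the picture viewer there is one more tool, called after ">>>" as name(argument=value, ...) on one line, values as JSON. arm_command: Moves the arm, as the interface text tells. Its arguments: {"type":"object","properties":{"series":{"type":"array","items":{"type":"object","properties":{"xyz":{"type":"array","items":{"type":"number"}},"turn":{"type":"number"}}}},"jaw":{"type":"number"}},"required":["series"]}

```bash
mkdir -p pics
cat > h.py <<'E'
import numpy as np, cv2, pickle
from plant import robot
def snap(n,f):
    c=robot.read_camera(n); pickle.dump(c,open(f'pics/{f}.pkl','wb')); cv2.imwrite(f'pics/{f}.png',c['color'][:,:,::-1]); return c
def load(f): return pickle.load(open(f'pics/{f}.pkl','rb'))
def K(c): return np.array([[c['fx'],0,c['cx']],[0,c['fy'],c['cy']],[0,0,1.]])
def plane(c,uv,z):
    uv=np.asarray(uv,float).reshape(-1,1,2)
    n=cv2.undistortPoints(uv,K(c),np.array(c['dist'])).reshape(-1,2)
    R=np.array(c['R']);t=np.array(c['t'])
    d=np.c_[n,np.ones(len(n))]@R; o=-R.T@t
    return o+d*((z-o[2])/d[:,2])[:,None]
def proj(c,X):
    return cv2.projectPoints(np.asarray(X,float).reshape(-1,1,3),cv2.Rodrigues(np.array(c['R']))[0],np.array(c['t'],float),K(c),np.array(c['dist']))[0].reshape(-1,2)
E
python3 - <<'E'
from h import *
a=snap('scene','s0');b=snap('top','t0')
for c in(a,b): print(-np.array(c['R']).T@np.array(c['t']),np.round(c['R'],2).tolist(),c['fx'])
o=robot.get_obs();print(o['t'],o['tool_pos'],o['tcp_rot'],o['width'],o['wrist_force'])
E
```

```text
[0.92839773 0.55393347 0.80048517] [[-0.83, 0.56, 0.01], [0.4, 0.61, -0.68], [-0.39, -0.56, -0.73]] 474.2895515972186
[ 0.44720047 -0.01244693  1.37494304] [[0.0, -1.0, 0.0], [-1.0, -0.0, -0.05], [0.05, -0.0, -1.0]] 506.94286956179843
0.1 [ 0.1712812  -0.65237216  0.22160695] [-8.47580888e-04  9.91769083e-01  1.28036499e-01 -1.53171631e-04] 0.08752383030673841 [ 0.27739391  0.30679713 -0.82891027]
```

View pics/t0.png

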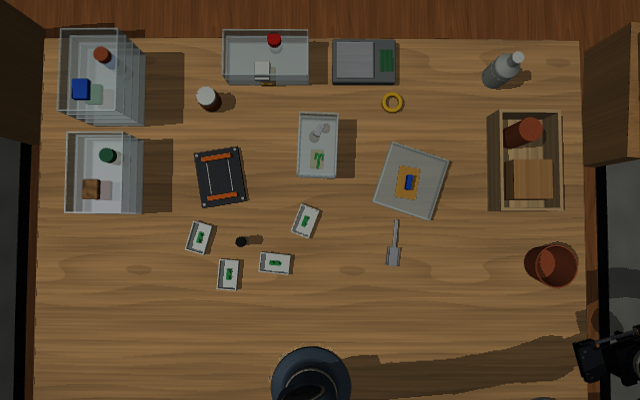

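View pics/s0.png

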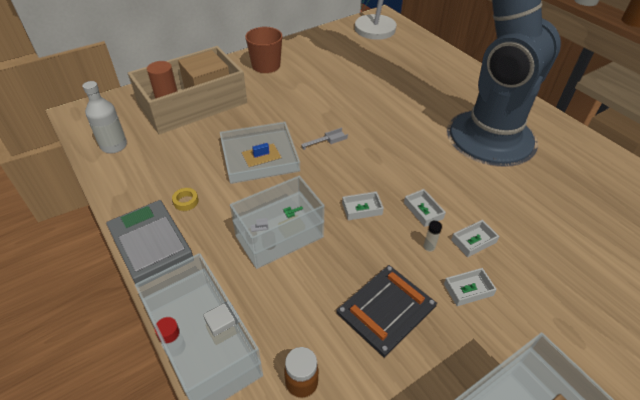

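```bash
cat > m.py <<'E'
from h import *
def comps(m,box,mn):
    k=np.zeros(m.shape,np.uint8);x0,y0,x1,y1=box;k[y0:y1,x0:x1]=m[y0:y1,x0:x1]
    return [q for q in cv2.findContours(k,cv2.RETR_EXTERNAL,cv2.CHAIN_APPROX_NONE)[0] if cv2.contourArea(q)>mn]
def rect(c,q,z):
    P=plane(c,q.reshape(-1,2)[:, :],z)[:,:2]
    r=cv2.minAreaRect((P*1000).astype(np.float32)); b=cv2.boxPoints(r)
    e=b[1]-b[0],b[2]-b[1]; l=max(e,key=np.linalg.norm)
    return np.round(r[0],1),np.round(r[1],1),round(float(np.arctan2(l[1],l[0])%np.pi),3)
def masks(c):
    h=cv2.cvtColor(c['color'],cv2.COLOR_RGB2HSV);H,S,V=h[...,0],h[...,1],h[...,2]
    return dict(white=((S<60)&(V>75)),orange=(H<16)&(S>150)&(V>80),dark=(V<70)&(S<90),blue=(H>105)&(H<130)&(S>130)&(V>60),brass=(H>10)&(H<24)&(S>125)&(V>110))
E
python3 - <<'E'
from m import *
t=load('t0');s=load('s0')
def show(c,items):
    M=masks(c)
    for n,k,b,z,mn in items:
        for q in comps(M[k],b,mn): print(n,cv2.boundingRect(q),*rect(c,q,z))
print('TOP');show(t,[('dish','white',(180,200,330,300),.022,100),('stop','orange',(190,140,250,210),.027,30),('line','white',(203,160,240,194),.015,8),('stage','dark',(190,140,252,212),.015,500),('cover','brass',(392,160,425,205),.008,50),('handle','blue',(392,160,425,205),.036,20)])
print('SCENE');show(s,[('dish','white',(335,185,390,225),.022,100),('stop','orange',(335,260,440,350),.027,30),('line','white',(355,278,418,332),.015,8),('stage','dark',(330,255,445,360),.015,500),('cover','brass',(235,140,285,170),.008,50),('handle','blue',(235,135,285,170),.036,20)])
a=cv2.resize(t['color'][190:300,180:330],None,fx=4,fy=4,interpolation=cv2.INTER_CUBIC)
b=cv2.resize(t['color'][138:220,370:455],(456,440),interpolation=cv2.INTER_CUBIC)[:,:195*2]
a=cv2.resize(a,(410,300));b=cv2.resize(b,(390,300))
cv2.imwrite('pics/crop1.png',np.hstack([a,b])[:,:,::-1])
E
```

```text
TOP
dish (216, 259, 23, 32) [298.6 223.2] [52.1 80.6] 3.057
dish (259, 252, 32, 23) [329.3  98.7] [80.3 53. ] 1.454
dish (185, 221, 27, 34) [396.6 302.3] [53.  80.1] 2.866
dish (291, 204, 28, 35) [441.2  18.7] [52.6 81.1] 2.773
stop (207, 192, 30, 9) [506.5 239.8] [12.7 78.7] 1.739
stop (201, 152, 30, 10) [611.3 257.5] [12.8 78.7] 1.739
stage (194, 147, 52, 61) [558.3 247.9] [149.4 120.9] 0.168
cover (395, 166, 25, 34) [ 545.9 -258.7] [56.6 84. ] 2.971
handle (405, 175, 8, 15) [ 544.7 -257.2] [14.8 38.1] 2.969
SCENE
dish (342, 191, 42, 29) [445.6  25.7] [71.6 86.7] 2.77
stop (350, 305, 37, 35) [612.8 259.3] [16.1 81.9] 1.74
stop (388, 272, 37, 32) [509.2 241.7] [17.9 81.3] 1.736
line (384, 302, 31, 29) [552.1 277.1] [84.7  4.7] 0.167
line (360, 282, 31, 28) [561.9 219.9] [83.1  4.9] 0.166
stage (337, 267, 99, 90) [561.6 250.9] [152.9 121.1] 0.167
cover (243, 144, 37, 22) [ 545.4 -257.3] [54.3 81.8] 2.969
handle (253, 143, 16, 14) [ 551.1 -245.8] [36.  42.5] 2.975
```

View pics/crop1.png

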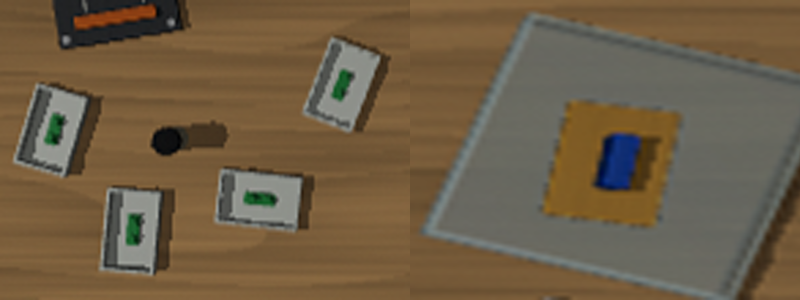

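Four look-alike dishes: (199,237), (229,274), (275,263), (306,220) in the top image. Image right is −y, the robot's right, so the one meant is (306,220), at y≈0.019, alone at the upper right of the crop. The cover is at (407,183), and the stage is at (220,177).

```bash
cat > go.py <<'E'
import sys; from h import *
from scipy.spatial.transform import Rotation as Ro
def delta(x,y,z,yaw=None):
    o=robot.get_obs();w=o['tcp_rot'];R=Ro.from_quat([w[1],w[2],w[3],w[0]]).as_matrix()
    p=np.array(o['tool_pos'])*1000;y0=np.arctan2(R[1,0],R[0,0])
    print('t',round(o['t'],2),'p',np.round(p,1),'yaw',round(y0,4),'tilt',np.round(R[:2,2],4),'w',round(o['width'],4),'g',round(o['grip_force'],1),'F',np.round(o['wrist_force'],1),'q7',round(o['qpos'][6],2))
    y1=y0 if yaw is None else yaw
    # shift to apply after turning to y1
    Rz=Ro.from_euler('z',y1-y0).as_matrix()@R
    print('turn',round(y0-y1,4),'shift(after turn)',np.round(Rz.T@(np.array([x,y,z])-p),1))
if __name__=='__main__': delta(*map(float,sys.argv[1:]))
E
python3 - <<'E'
from h import *
t=load('t0');print(plane(t,[(300,113),(338,113),(337,178),(297,178)],.1).round(3).tolist())
from go import delta
delta(460,-300,222,-.368)
E
```

```text
[[0.715, 0.029, 0.1], [0.715, -0.067, 0.1], [0.549, -0.065, 0.1], [0.549, 0.036, 0.1]]
t 0.1 p [ 171.3 -652.4  221.6] yaw 0.2568 tilt [-0.0005  0.0016] w 0.0875 g 0.0 F [ 0.3  0.3 -0.8] q7 -0.08
turn 0.6248 shift(after turn) [ 1.426e+02 -4.326e+02  3.000e-01]
```

>>> arm_command(series=[{"xyz": [0, 0, 0], "turn": 0.156}, {"xyz": [0, 0, 0], "turn": 0.156}, {"xyz": [0, 0, 0], "turn": 0.156}, {"xyz": [0, 0, 0], "turn": 0.156}], jaw=-1)

```text
t: 0.6
tool_pos: [0.1714, -0.6525, 0.2219]
tcp_rot: [-0.001, 0.983, -0.185, -0.0]
wrist_force: [-0.9, -0.3, 0.4]
width: 0.087
grip_force: 0.0
```

```bash
python3 go.py 460 -300 222 -.368
```

```text
t 0.6 p [ 171.4 -652.5  221.9] yaw -0.3723 tilt [-0.0003  0.0011] w 0.087 g 0.0 F [-0.9 -0.3  0.4] q7 -0.66
turn -0.0043 shift(after turn) [ 1.425e+02 -4.327e+02  2.000e-01]
```

>>> arm_command(series=[{"xyz": [16, -48, 0], "turn": 0}, {"xyz": [16, -48, 0], "turn": 0}, {"xyz": [16, -48, 0], "turn": 0}, {"xyz": [16, -48, 0], "turn": 0}, {"xyz": [16, -48, 0], "turn": 0}, {"xyz": [16, -48, 0], "turn": 0}, {"xyz": [16, -48, 0], "turn": 0}, {"xyz": [16, -48, 0], "turn": 0}, {"xyz": [15, -48, 0], "turn": 0}])

```text
t: 1.72
tool_pos: [0.4607, -0.2995, 0.2223]
tcp_rot: [-0.0, 0.983, -0.183, -0.0]
wrist_force: [0.5, 0.0, 0.2]
width: 0.0868
grip_force: 0.0
```

```bash
python3 go.py 441.2 18.7 100 -.368
```

```text
t 1.73 p [ 460.7 -299.5  222.3] yaw -0.3672 tilt [-0.0004  0.0001] w 0.0868 g 0.0 F [0.5 0.  0.2] q7 -1.47
turn 0.0008 shift(after turn) [-132.6 -289.9  122.3]
```

>>> arm_command(series=[{"xyz": [-19, -41.4, 0], "turn": 0}, {"xyz": [-19, -41.4, 0], "turn": 0}, {"xyz": [-19, -41.4, 0], "turn": 0}, {"xyz": [-19, -41.4, 0], "turn": 0}, {"xyz": [-19, -41.4, 0], "turn": 0}, {"xyz": [-19, -41.4, 0], "turn": 0}, {"xyz": [-18.6, -41.5, 0], "turn": 0}, {"xyz": [0, 0, 40], "turn": 0}, {"xyz": [0, 0, 40], "turn": 0}, {"xyz": [0, 0, 40], "turn": 0}, {"xyz": [0, 0, 0], "turn": 0}])

```text
t: 3.1
tool_pos: [0.4377, 0.017, 0.1003]
tcp_rot: [0.001, 0.983, -0.182, -0.003]
wrist_force: [0.8, -0.6, 0.5]
width: 0.0874
grip_force: 0.0
```

```bash
python3 go.py 441.2 18.7 4.5 -.368
```

```text
t 3.1 p [437.7  17.  100.3] yaw -0.3667 tilt [-0.0071 -0.0003] w 0.0874 g 0.0 F [ 0.8 -0.6  0.5] q7 -2.21
turn 0.0013 shift(after turn) [ 3.3 -3.1 95.8]
```

>>> arm_command(series=[{"xyz": [3.3, -3.1, 0], "turn": 0}, {"xyz": [0, 0, 30], "turn": 0}, {"xyz": [0, 0, 25], "turn": 0}, {"xyz": [0, 0, 0], "turn": 0}])

```text
t: 3.6
tool_pos: [0.445, 0.019, 0.0479]
tcp_rot: [0.0, 0.983, -0.183, -0.0]
wrist_force: [-0.0, 0.8, 1.1]
width: 0.0869
grip_force: 0.0
```

```bash
python3 go.py 441.2 18.7 4.5 -.368
```

```text
t 3.6 p [445.   19.   47.9] yaw -0.3672 tilt [-0.     -0.0001] w 0.0869 g 0.0 F [-0.   0.8  1.1] q7 -2.27
turn 0.0008 shift(after turn) [-3.4  1.6 43.4]
```

>>> arm_command(series=[{"xyz": [-3.4, 1.6, 0], "turn": 0}, {"xyz": [0, 0, 22], "turn": 0}, {"xyz": [0, 0, 14], "turn": 0}, {"xyz": [0, 0, 7], "turn": 0}, {"xyz": [0, 0, 0], "turn": 0}])

```text
t: 4.22
tool_pos: [0.4408, 0.0187, 0.0045]
tcp_rot: [0.0, 0.983, -0.182, -0.0]
wrist_force: [-0.3, -0.5, 0.4]
width: 0.087
grip_force: 0.0
```

```bash
python3 go.py 441.2 18.7 4.5 -.368
python3 - <<'E'
from h import *
c=snap('scene','s1');i=c['color'][120:270,280:500]
cv2.imwrite('pics/s1c.png',cv2.resize(i,None,fx=3,fy=3)[:,:,::-1])
E
```

```text
t 4.22 p [440.8  18.7   4.5] yaw -0.367 tilt [-0.0003 -0.0001] w 0.087 g 0.0 F [-0.3 -0.5  0.4] q7 -2.32
turn 0.001 shift(after turn) [ 0.4 -0.2  0. ]
```

View pics/s1c.png

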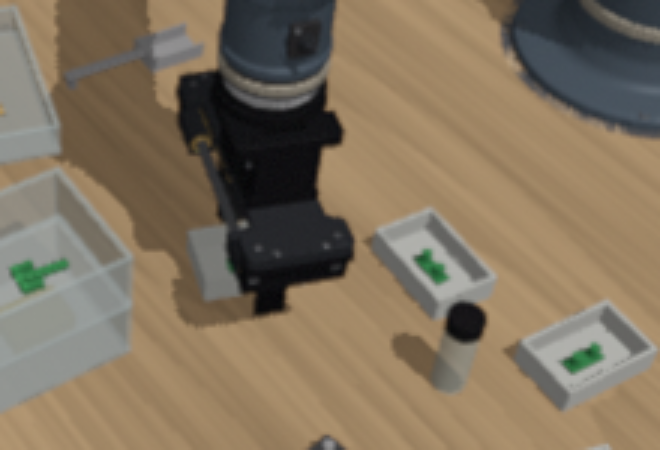

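The gripper straddles the dish at full-image (350,205), with the near finger outside its wall at (368,220). I'll close on it and lift.

>>> arm_command(series=[{"xyz": [0, 0, 0], "turn": 0}, {"xyz": [0, 0, 0], "turn": 0}, {"xyz": [0, 0, 0], "turn": 0}, {"xyz": [0, 0, 0], "turn": 0}, {"xyz": [0, 0, 0], "turn": 0}, {"xyz": [0, 0, 0], "turn": 0}, {"xyz": [0, 0, -10], "turn": 0}, {"xyz": [0, 0, -20], "turn": 0}, {"xyz": [0, 0, -20], "turn": 0}, {"xyz": [0, 0, 0], "turn": 0}], jaw=1)

```text
t: 5.52
tool_pos: [0.442, 0.0187, 0.0559]
tcp_rot: [-0.0, 0.983, -0.183, 0.002]
wrist_force: [0.1, 0.8, -1.0]
width: 0.0519
grip_force: 30.0
```

```bash
python3 go.py 520 120 85 .168
```

```text
t 5.53 p [442.   18.7  55.9] yaw -0.3675 tilt [0.0037 0.0001] w 0.0519 g 30.0 F [ 0.1  0.8 -1. ] q7 -2.26
turn -0.5355 shift(after turn) [ 94.  -86.9 -28.6]
```

>>> arm_command(series=[{"xyz": [-6, -33, -12], "turn": 0}, {"xyz": [-6, -33, -12], "turn": 0}, {"xyz": [-6, -33, -12], "turn": 0}, {"xyz": [0, 0, 0], "turn": -0.134}, {"xyz": [0, 0, 0], "turn": -0.134}, {"xyz": [0, 0, 0], "turn": -0.134}, {"xyz": [0, 0, 0], "turn": -0.134}, {"xyz": [0, 0, 0], "turn": 0}])

```text
t: 6.52
tool_pos: [0.4589, 0.1172, 0.0898]
tcp_rot: [0.0, 0.997, 0.083, -0.001]
wrist_force: [0.3, -0.7, -2.1]
width: 0.0514
grip_force: 30.0
```

```bash
python3 go.py 558.3 248.1 80 .168
```

```text
t 6.53 p [458.9 117.2  89.8] yaw 0.1671 tilt [-0.0016 -0.0001] w 0.0514 g 30.0 F [ 0.3 -0.7 -2.1] q7 -1.98
turn -0.0009 shift(after turn) [ 119.9 -112.4    9.6]
```

>>> arm_command(series=[{"xyz": [30, -28.1, 0], "turn": 0}, {"xyz": [30, -28.1, 0], "turn": 0}, {"xyz": [30, -28.1, 0], "turn": 0}, {"xyz": [30, -28.1, 0], "turn": 0}, {"xyz": [0, 0, 10], "turn": 0}, {"xyz": [0, 0, 20], "turn": 0}, {"xyz": [0, 0, 10], "turn": 0}, {"xyz": [0, 0, 0], "turn": 0}])

```text
t: 7.52
tool_pos: [0.5578, 0.2469, 0.049]
tcp_rot: [0.001, 0.996, 0.084, -0.001]
wrist_force: [-0.1, 0.7, -0.9]
width: 0.0517
grip_force: 30.0
```

```bash
python3 go.py 558.3 248.1 20.0 .168
python3 - <<'E'
from h import *
c=snap('scene','s2');i=c['color'][200:370,290:480];j=cv2.resize(i,(570,510))
d=snap('top','t2')['color'][130:220,180:260];d=cv2.resize(d,(226,255))
k=np.zeros((510,226,3),np.uint8);k[:255]=d
cv2.imwrite('pics/s2c.png',np.hstack([j,k])[:,:,::-1])
E
```

```text
t 7.53 p [557.8 246.9  49. ] yaw 0.1677 tilt [-0.0028 -0.0019] w 0.0517 g 30.0 F [-0.1  0.7 -0.9] q7 -2.17
turn -0.0003 shift(after turn) [ 0.8 -1.1 29. ]
```

View pics/s2c.png

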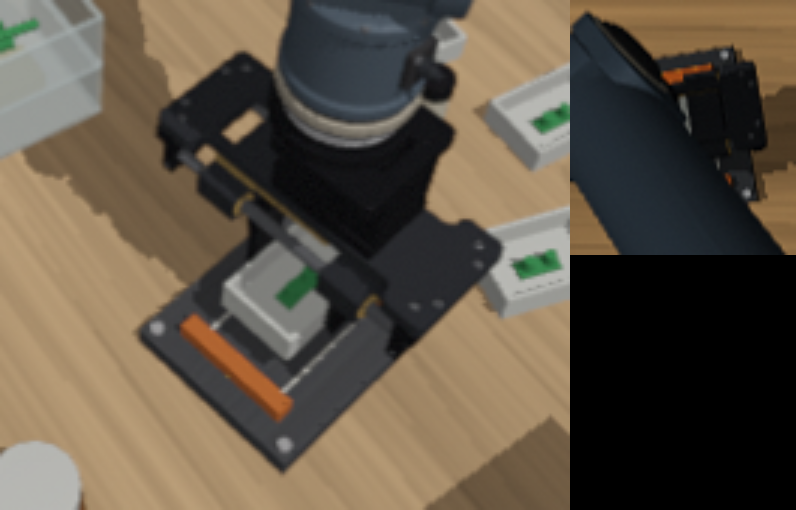

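The dish hangs level over the plate between the stops, its far end parallel to the stop at crop (235,368). I'll lower it and release.

>>> arm_command(series=[{"xyz": [0.8, -1.1, 6], "turn": 0}, {"xyz": [0, 0, 10], "turn": 0}, {"xyz": [0, 0, 8], "turn": 0}, {"xyz": [0, 0, 3], "turn": 0}, {"xyz": [0, 0, 0], "turn": 0}, {"xyz": [0, 0, 0], "turn": 0}])

```text
t: 8.38
tool_pos: [0.5598, 0.2498, 0.0238]
tcp_rot: [-0.0, 0.996, 0.084, 0.0]
wrist_force: [-0.5, 0.4, -0.4]
width: 0.0516
grip_force: 30.0
```

```bash
python3 go.py 558.3 248.1 19.6 .168
```

```text
t 8.38 p [559.8 249.8  23.8] yaw 0.1688 tilt [0.0005 0.0002] w 0.0516 g 30.0 F [-0.5  0.4 -0.4] q7 -2.19
turn 0.0008 shift(after turn) [-1.7  1.4  4.2]
```

>>> arm_command(series=[{"xyz": [-1.3, 0.8, 1], "turn": 0}, {"xyz": [0, 0, 1.5], "turn": 0}, {"xyz": [0, 0, 1.5], "turn": 0}, {"xyz": [0, 0, 0], "turn": 0}, {"xyz": [0, 0, 0], "turn": 0}])

```text
t: 9.0
tool_pos: [0.5585, 0.2487, 0.0197]
tcp_rot: [0.0, 0.996, 0.084, 0.0]
wrist_force: [-0.4, -0.3, 1.6]
width: 0.0513
grip_force: 30.0
```

```bash
python3 go.py 558.3 248.5 19.6 .168
```

```text
t 9.0 p [558.5 248.7  19.7] yaw 0.1688 tilt [ 0.0002 -0.    ] w 0.0513 g 30.0 F [-0.4 -0.3  1.6] q7 -2.19
turn 0.0008 shift(after turn) [-0.2  0.1  0.1]
```

>>> arm_command(series=[{"xyz": [0, 0, 0], "turn": 0}, {"xyz": [0, 0, 0], "turn": 0}, {"xyz": [0, 0, 0], "turn": 0}, {"xyz": [0, 0, 0], "turn": 0}, {"xyz": [0, 0, 0], "turn": 0}, {"xyz": [0, 0, -10], "turn": 0}, {"xyz": [0, 0, -40], "turn": 0}, {"xyz": [0, 0, -50], "turn": 0}, {"xyz": [0, 0, -50], "turn": 0}, {"xyz": [0, 0, -50], "turn": 0}], jaw=-1)

```text
t: 10.25
tool_pos: [0.5582, 0.2487, 0.222]
tcp_rot: [-0.0, 0.996, 0.084, 0.0]
wrist_force: [0.4, 0.3, 0.4]
width: 0.0869
grip_force: 0.0
```

```bash
python3 go.py 545.3 -258 220 -.172
```

```text
t 10.25 p [558.2 248.7 222. ] yaw 0.1691 tilt [0.0009 0.0004] w 0.0869 g 0.0 F [0.4 0.3 0.4] q7 -2.07
turn 0.3411 shift(after turn) [ 74.  501.4   2. ]
```

>>> arm_command(series=[{"xyz": [0, 0, 0], "turn": 0.114}, {"xyz": [0, 0, 0], "turn": 0.114}, {"xyz": [0, 0, 0], "turn": 0.113}, {"xyz": [8.2, 55.7, 0], "turn": 0}, {"xyz": [8.2, 55.7, 0], "turn": 0}, {"xyz": [8.2, 55.7, 0], "turn": 0}, {"xyz": [8.2, 55.7, 0], "turn": 0}, {"xyz": [8.2, 55.7, 0], "turn": 0}, {"xyz": [8.2, 55.7, 0], "turn": 0}, {"xyz": [8.2, 55.7, 0], "turn": 0}, {"xyz": [8.2, 55.7, 0], "turn": 0}, {"xyz": [8.2, 55.7, 0], "turn": 0}])

```text
t: 11.75
tool_pos: [0.5451, -0.2595, 0.2206]
tcp_rot: [0.0, 0.996, -0.086, 0.001]
wrist_force: [0.4, 0.2, 0.1]
width: 0.0871
grip_force: 0.0
```

```bash
python3 go.py 545.3 -258 100 -.172
python3 - <<'E'
from m import *
t=snap('top','t3');s=snap('scene','s3')
for nm,c,B,L in(('T',t,(190,140,252,212),(203,160,240,194)),('S',s,(330,255,445,360),(355,270,425,340))):
    M=masks(c)
    for n,k,b,z,mn in(('stop','orange',B,.027,30),('stage','dark',B,.015,500),('dish','white',L,.037,100)):
        for q in comps(M[k],b,mn): print(nm,n,*rect(c,q,z))
i=cv2.resize(s['color'][255:355,330:445],(460,400));j=cv2.resize(t['color'][140:215,190:250],(320,400))
cv2.imwrite('pics/s3c.png',np.hstack([i,j])[:,:,::-1])
E
```

```text
t 11.75 p [ 545.1 -259.5  220.6] yaw -0.1718 tilt [ 0.0014 -0.0003] w 0.0871 g 0.0 F [0.4 0.2 0.1] q7 -1.45
turn 0.0002 shift(after turn) [ -0.3  -1.5 120.6]
T stop [506.3 239.6] [13.2 79.2] 1.739
T stop [611.  257.7] [13.3 79.1] 1.739
T stage [558.3 247.7] [149.4 120.2] 0.168
T dish [558.6 249.8] [83.7 53.5] 0.165
S stop [612.8 259.3] [16.1 81.9] 1.74
S stop [508.9 241.6] [17.3 81.3] 1.736
S stage [561.6 250.9] [152.9 121.1] 0.167
S dish [563.  254.8] [91.7 63.9] 0.167
```

View pics/s3c.png

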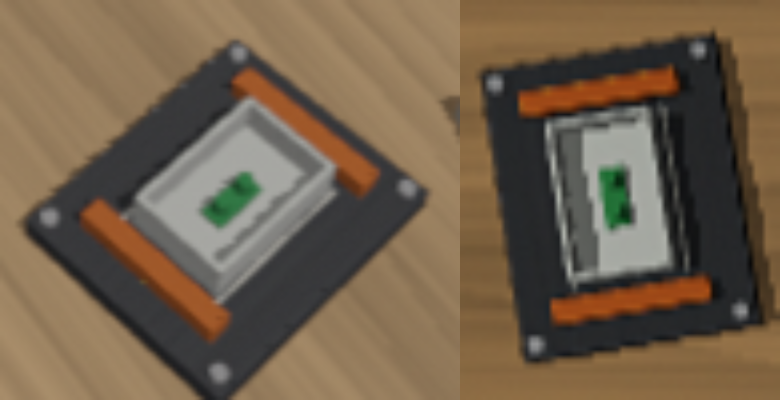

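```bash
cat > prof.py <<'E'
from h import *
def prof(c,z,ax,rng,ctr=(.5583,.2483),a=.168,w=.015):
    u=np.array([np.cos(a),np.sin(a)]);v=np.array([-u[1],u[0]])
    if ax=='x':u,v=v,u
    g=cv2.cvtColor(c['color'],cv2.COLOR_RGB2GRAY).astype(np.float32);out=[]
    for d in rng:
        X=[(*(np.array(ctr)+v*d/1000+u*k),z) for k in np.linspace(-w,w,41)]
        p=proj(c,X).astype(np.float32);out.append(cv2.remap(g,p[:,0][None],p[:,1][None],cv2.INTER_LINEAR).mean())
    return np.round(out).astype(int)
E
python3 - <<'E'
from prof import *
t=load('t3');s=load('s3');t0=load('t0');s0=load('s0')
r=np.arange(20,40);
print('off ',r);
print('top  -y z15',prof(t,.015,'y',-r)); print('top0 -y z15',prof(t0,.015,'y',-r)); print('top0 +y z15',prof(t0,.015,'y',r))
print('scene+y z15',prof(s,.015,'y',r)); print('scene0+y',prof(s0,.015,'y',r));print('scene0-y',prof(s0,.015,'y',-r))
print('top +y z37',prof(t,.037,'y',r));print('top -y z37',prof(t,.037,'y',-r))
r=np.arange(32,56);print(r)
for k,c in(('t',t),('s',s)):
  for sg in(1,-1): print(k,'x',sg,'z37',prof(c,.037,'x',sg*r)); print(k,'x',sg,'z27',prof(c,.027,'x',sg*r))
E
```

```text
off  [20 21 22 23 24 25 26 27 28 29 30 31 32 33 34 35 36 37 38 39]
top  -y z15 [147 112  74  48  33  27  30  43  58  59  48  31  22  19  20  23  28  34
  38  38]
top0 -y z15 [32 32 32 31 31 33 46 70 92 92 73 48 34 31 32 33 33 32 32 33]
top0 +y z15 [34 34 34 34 33 34 38 50 74 97 98 76 48 34 32 33 34 35 35 35]
scene+y z15 [158 154 144 136 133 131 129 127 133 138 130 105  77  61  56  56  57  58
  59  59]
scene0+y [ 56  56  56  56  55  56  63  84 115 135 130 104  76  60  56  56  56  57
  58  58]
scene0-y [ 55  54  54  55  55  61  78 103 125 130 114  88  68  58  55  55  56  55
  55  56]
top +y z37 [ 83  72  62  68  96 129 141 121  84  53  39  37  38  40  41  41  41  40
  40  39]
top -y z37 [167 169 169 161 133  94  59  39  28  27  37  54  64  55  37  24  19  19
  22  27]
[32 33 34 35 36 37 38 39 40 41 42 43 44 45 46 47 48 49 50 51 52 53 54 55]
t x 1 z37 [141 128 110  93  87  95 108 116 116 101  75  49  38  42  55  68  81  89
  93  92  90  90  91  90]
t x 1 z27 [156 149 137 120 100  88  90 103 114 117 109  87  60  41  38  48  62  75
  85  92  93  91  90  91]
t x -1 z37 [157 158 161 163 163 155 140 117  91  65  46  36  32  36  48  63  76  84
  90  92  93  92  93  94]
t x -1 z27 [163 164 166 166 159 144 123  96  70  49  37  32  35  46  60  74  83  89
  92  93  92  92  94  93]
s x 1 z37 [166 166 166 166 166 166 163 154 139 121 108 103 102 103 104 104 102  97
  89  82  83  92 101 104]
s x 1 z27 [166 163 156 141 123 109 103 102 103 104 104 103  99  91  84  82  90  98
 103 104 104 104 104 104]
s x -1 z37 [102 102 103 110 122 137 147 146 136 122 112 106 104 103 104 104 104 104
 103  98  89  77  66  59]
s x -1 z27 [139 123 111 105 103 102 102 102 104 111 124 138 147 146 135 122 111 106
 104 103 104 104 104 104]
```

The dish is centred to about 1 mm: near-zero offset in x, about +1 mm in y. Its rim sits at about top (221,178), and the outer line is still visible beside it. Next is the cover.

>>> arm_command(series=[{"xyz": [0, -1.3, 30], "turn": 0}, {"xyz": [0, 0, 50], "turn": 0}, {"xyz": [0, 0, 50], "turn": 0}, {"xyz": [0, 0, 30], "turn": 0}, {"xyz": [0, 0, 0], "turn": 0}, {"xyz": [0, 0, 0], "turn": 0}], jaw=-1)

```text
t: 12.6
tool_pos: [0.5468, -0.2567, 0.0613]
tcp_rot: [0.0, 0.996, -0.086, 0.001]
wrist_force: [-0.1, -0.4, -0.5]
width: 0.0872
grip_force: 0.0
```

```bash
python3 go.py 545.2 -258.4 13 -.172
```

```text
t 12.6 p [ 546.8 -256.7   61.3] yaw -0.1719 tilt [ 0.0028 -0.0009] w 0.0872 g 0.0 F [-0.1 -0.4 -0.5] q7 -1.51
turn 0.0001 shift(after turn) [-1.4  2.  48.3]
```

>>> arm_command(series=[{"xyz": [-1.4, 2, 8], "turn": 0}, {"xyz": [0, 0, 15], "turn": 0}, {"xyz": [0, 0, 12], "turn": 0}, {"xyz": [0, 0, 0], "turn": 0}, {"xyz": [0, 0, 0], "turn": 0}])

```text
t: 13.22
tool_pos: [0.5439, -0.2583, 0.0245]
tcp_rot: [-0.0, 0.996, -0.086, 0.0]
wrist_force: [0.0, -0.2, -0.1]
width: 0.0875
grip_force: 0.0
```

```bash
python3 go.py 545.2 -258.4 13 -.172
python3 - <<'E'
from h import *
c=snap('scene','s4');i=c['color'][80:200,190:330]
cv2.imwrite('pics/s4c.png',cv2.resize(i,None,fx=4,fy=4,interpolation=cv2.INTER_CUBIC)[:,:,::-1])
E
```

```text
t 13.22 p [ 543.9 -258.3   24.5] yaw -0.1721 tilt [0.0001 0.    ] w 0.0875 g 0.0 F [ 0.  -0.2 -0.1] q7 -1.52
turn -0.0001 shift(after turn) [ 1.3 -0.1 11.5]
```

View pics/s4c.png

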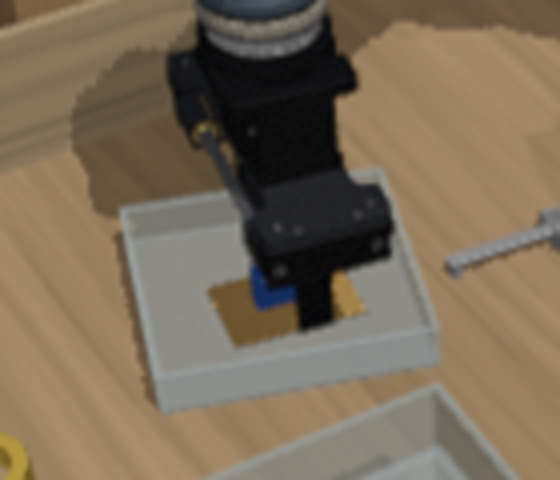

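The fingers straddle the blue handle at full-image (257,151), and the finger at (268,157) is clear of the tray walls. I'll close and lift.

>>> arm_command(series=[{"xyz": [1.2, 0, 6], "turn": 0}, {"xyz": [0, 0, 5], "turn": 0}, {"xyz": [0, 0, 0], "turn": 0}, {"xyz": [0, 0, 0], "turn": 0}])

```text
t: 13.78
tool_pos: [0.5449, -0.2585, 0.0135]
tcp_rot: [0.0, 0.996, -0.086, -0.0]
wrist_force: [0.5, 0.5, 0.7]
width: 0.0872
grip_force: 0.0
```

>>> arm_command(series=[{"xyz": [0, 0, 0], "turn": 0}, {"xyz": [0, 0, 0], "turn": 0}, {"xyz": [0, 0, 0], "turn": 0}, {"xyz": [0, 0, 0], "turn": 0}, {"xyz": [0, 0, 0], "turn": 0}, {"xyz": [0, 0, 0], "turn": 0}, {"xyz": [0, 0, 0], "turn": 0}, {"xyz": [0, 0, 0], "turn": 0}], jaw=1)

```text
t: 14.78
tool_pos: [0.5449, -0.2586, 0.0136]
tcp_rot: [0.0, 0.996, -0.086, 0.0]
wrist_force: [-0.8, -0.8, 0.2]
width: 0.0148
grip_force: 0.9
```

```bash
python3 go.py 545.2 -258.4 180 -.172
```

```text
t 14.78 p [ 544.9 -258.6   13.6] yaw -0.1722 tilt [ 0.     -0.0001] w 0.0148 g 0.9 F [-0.8 -0.8  0.2] q7 -1.52
turn -0.0002 shift(after turn) [   0.3   -0.2 -166.4]
```

Contact is just made, so I'll let the grip build first.

>>> arm_command(series=[{"xyz": [0, 0, 0], "turn": 0}, {"xyz": [0, 0, 0], "turn": 0}, {"xyz": [0, 0, 0], "turn": 0}, {"xyz": [0, 0, 0], "turn": 0}])

```text
t: 15.28
tool_pos: [0.5449, -0.2586, 0.0136]
tcp_rot: [0.0, 0.996, -0.086, 0.0]
wrist_force: [-0.5, 0.1, 0.2]
width: 0.0136
grip_force: 30.0
```

```bash
python3 go.py 545.2 -258.4 180 -.172
```

```text
t 15.28 p [ 544.9 -258.6   13.6] yaw -0.1722 tilt [ 0.0001 -0.0001] w 0.0136 g 30.0 F [-0.5  0.1  0.2] q7 -1.52
turn -0.0002 shift(after turn) [   0.3   -0.2 -166.4]
```

>>> arm_command(series=[{"xyz": [0, 0, -8], "turn": 0}, {"xyz": [0, 0, -18], "turn": 0}, {"xyz": [0, 0, -32], "turn": 0}, {"xyz": [0, 0, -40], "turn": 0}, {"xyz": [0, 0, -40], "turn": 0}, {"xyz": [0, 0, -30], "turn": 0}, {"xyz": [0, 0, -14], "turn": 0}, {"xyz": [0, 0, 0], "turn": -0.085}, {"xyz": [0, 0, 0], "turn": -0.085}, {"xyz": [0, 0, 0], "turn": -0.085}, {"xyz": [0, 0, 0], "turn": -0.085}, {"xyz": [0, 0, 0], "turn": 0}])

```text
t: 16.77
tool_pos: [0.5444, -0.2584, 0.1952]
tcp_rot: [-0.0, 0.997, 0.083, -0.0]
wrist_force: [-0.5, -0.6, -1.6]
width: 0.0137
grip_force: 30.0
```

```bash
python3 go.py 632 -15 195 .168;python3 go.py 558.5 248.7 195 .168
```

```text
t 16.77 p [ 544.4 -258.4  195.2] yaw 0.1668 tilt [-0.001   0.0006] w 0.0137 g 30.0 F [-0.5 -0.6 -1.6] q7 -1.15
turn -0.0012 shift(after turn) [ 1.270e+02 -2.253e+02  2.000e-01]
t 16.77 p [ 544.4 -258.4  195.2] yaw 0.1668 tilt [-0.001   0.0006] w 0.0137 g 30.0 F [-0.5 -0.6 -1.6] q7 -1.15
turn -0.0012 shift(after turn) [  98.7 -497.6    0.5]
```

>>> arm_command(series=[{"xyz": [8, -14, 0], "turn": 0}, {"xyz": [16, -28, 0], "turn": 0}, {"xyz": [21, -37, 0], "turn": 0}, {"xyz": [22, -38, 0], "turn": 0}, {"xyz": [22, -38, 0], "turn": 0}, {"xyz": [21, -37, 0], "turn": 0}, {"xyz": [17, -33, 0], "turn": 0}])

```text
t: 17.65
tool_pos: [0.6328, -0.0119, 0.1956]
tcp_rot: [-0.0, 0.996, 0.084, 0.0]
wrist_force: [-0.1, 0.9, -0.9]
width: 0.0139
grip_force: 30.0
```

>>> arm_command(series=[{"xyz": [-3, -35, 0], "turn": 0}, {"xyz": [-4, -38, 0], "turn": 0}, {"xyz": [-4, -38, 0], "turn": 0}, {"xyz": [-4, -38, 0], "turn": 0}, {"xyz": [-4, -38, 0], "turn": 0}, {"xyz": [-4, -36, 0], "turn": 0}, {"xyz": [-3, -26, 0], "turn": 0}, {"xyz": [-2, -15, 0], "turn": 0}, {"xyz": [0, -8, 0], "turn": 0}, {"xyz": [0, 0, 0], "turn": 0}, {"xyz": [0, 0, 0], "turn": 0}])

```text
t: 19.02
tool_pos: [0.56, 0.2467, 0.1954]
tcp_rot: [0.0, 0.997, 0.083, 0.0]
wrist_force: [0.1, -0.4, -1.7]
width: 0.0134
grip_force: 30.0
```

```bash
python3 go.py 558.5 248.7 85 .168
```

```text
t 19.02 p [560.  246.7 195.4] yaw 0.1658 tilt [ 0.0001 -0.0009] w 0.0134 g 30.0 F [ 0.1 -0.4 -1.7] q7 -2.07
turn -0.0022 shift(after turn) [ -1.2  -2.4 110.4]
```

>>> arm_command(series=[{"xyz": [-1.2, -2.4, 15], "turn": -0.002}, {"xyz": [0, 0, 30], "turn": 0}, {"xyz": [0, 0, 30], "turn": 0}, {"xyz": [0, 0, 25], "turn": 0}, {"xyz": [0, 0, 10], "turn": 0}, {"xyz": [0, 0, 0], "turn": 0}, {"xyz": [0, 0, 0], "turn": 0}])

```text
t: 19.9
tool_pos: [0.5586, 0.2505, 0.0865]
tcp_rot: [-0.0, 0.996, 0.085, 0.001]
wrist_force: [-1.1, 0.1, -0.3]
width: 0.0139
grip_force: 30.0
```

```bash
python3 go.py 558.5 248.7 56.8 .168
python3 - <<'E'
from m import *
c=snap('scene','s5')
for q in comps(masks(c)['brass'],(300,180,460,360),60): print(cv2.boundingRect(q),*rect(c,q,.080))
cv2.imwrite('pics/s5c.png',cv2.resize(c['color'][200:360,310:460],None,fx=3.7,fy=3.7,interpolation=cv2.INTER_CUBIC)[:,:,::-1])
E
```

```text
t 19.9 p [558.6 250.5  86.5] yaw 0.1697 tilt [0.0017 0.0008] w 0.0139 g 30.0 F [-1.1  0.1 -0.3] q7 -2.13
turn 0.0017 shift(after turn) [-0.5  1.8 29.7]
(351, 305, 36, 35) [634.3 279.6] [14.1 76.1] 1.743
(364, 277, 60, 37) [566.9 265.2] [66.4 81.8] 1.754
```

View pics/s5c.png

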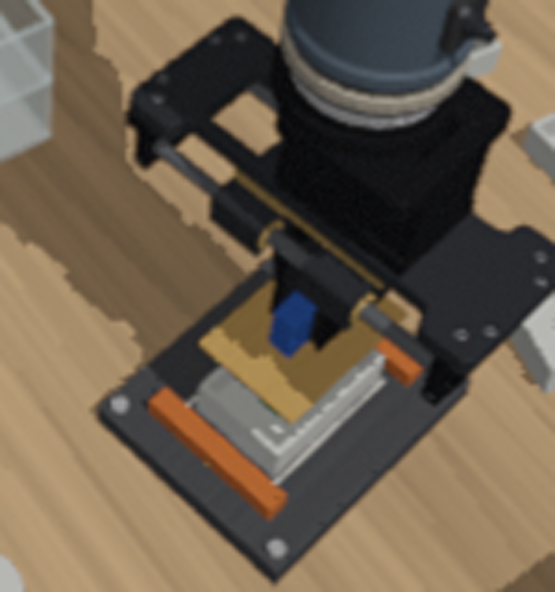

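The cover is held level and squared over the dish, with its far edge at crop (255,380) parallel to the stop. I'll lower the last 30 mm.

>>> arm_command(series=[{"xyz": [-0.4, 1.2, 8], "turn": 0.001}, {"xyz": [0, 0, 10], "turn": 0}, {"xyz": [0, 0, 7], "turn": 0}, {"xyz": [0, 0, 3], "turn": 0}, {"xyz": [0, 0, 0], "turn": 0}, {"xyz": [0, 0, 0], "turn": 0}, {"xyz": [0, 0, 0], "turn": 0}])

```text
t: 20.82
tool_pos: [0.5579, 0.249, 0.0578]
tcp_rot: [-0.0, 0.996, 0.084, 0.0]
wrist_force: [-0.8, 0.0, -0.9]
width: 0.0142
grip_force: 30.0
```

```bash
python3 go.py 558.5 248.7 56.6 .168
```

```text
t 20.82 p [557.9 249.   57.8] yaw 0.1688 tilt [0.0006 0.0002] w 0.0142 g 30.0 F [-0.8  0.  -0.9] q7 -2.14
turn 0.0008 shift(after turn) [0.5 0.4 1.2]
```

>>> arm_command(series=[{"xyz": [0.5, 0.3, 1.1], "turn": 0}, {"xyz": [0, 0, 0], "turn": 0}, {"xyz": [0, 0, 0], "turn": 0}, {"xyz": [0, 0, 0], "turn": 0}, {"xyz": [0, 0, 0], "turn": 0}])

```text
t: 21.45
tool_pos: [0.5583, 0.2487, 0.0564]
tcp_rot: [0.0, 0.996, 0.084, 0.0]
wrist_force: [0.2, -0.2, -0.7]
width: 0.0141
grip_force: 30.0
```

```bash
python3 go.py 558.5 248.7 56.6 .168
python3 - <<'E'
from h import *
c=snap('scene','s6');t=snap('top','t6')
i=cv2.resize(c['color'][220:350,320:450],(480,480),interpolation=cv2.INTER_CUBIC);j=cv2.resize(t['color'][140:215,190:250],(310,480),interpolation=cv2.INTER_CUBIC)
cv2.imwrite('pics/s6c.png',np.hstack([i,j])[:,:,::-1])
# predicted corners of cover underside and dish rim in the scene crop
u=np.array([.986,.1675]);v=np.array([-.1675,.986]);C=np.array([.5585,.2487])
for a,b,z in((43,29,.047),(40,26,.037)):
    P=[(*(C+u*sx*a/1e3+v*sy*b/1e3),z) for sx,sy in((1,1),(1,-1),(-1,-1),(-1,1))]
    print(z,((proj(c,P)-[320,220])*480/130).round().tolist())
E
```

```text
t 21.45 p [558.3 248.7  56.4] yaw 0.1688 tilt [ 0.0001 -0.0001] w 0.0141 g 30.0 F [ 0.2 -0.2 -0.7] q7 -2.14
turn 0.0008 shift(after turn) [ 0.2  0.  -0.2]
0.047 [[241.0, 376.0], [151.0, 298.0], [266.0, 197.0], [355.0, 269.0]]
0.037 [[238.0, 379.0], [158.0, 308.0], [264.0, 215.0], [343.0, 280.0]]
```

View pics/s6c.png

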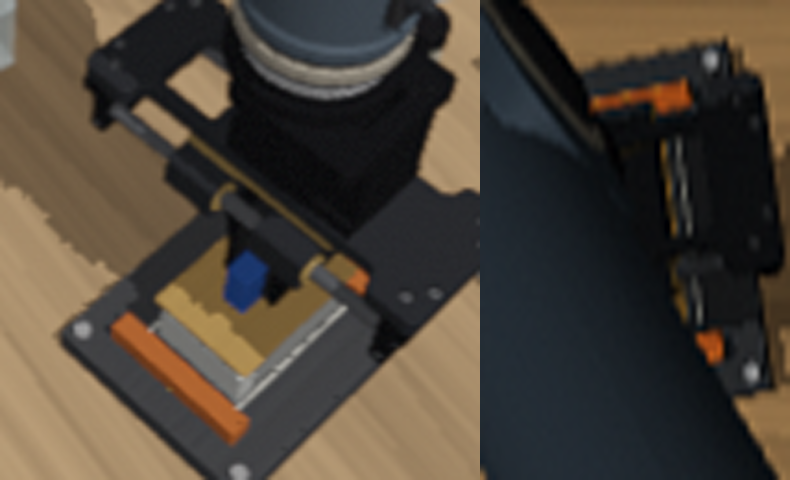

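Run:
```python
from h import *
c=load('s6');h=cv2.cvtColor(c['color'],cv2.COLOR_RGB2HSV).astype(np.float32)
C=np.array([.5585,.2487]);a=.168;u=np.array([np.cos(a),np.sin(a)]);v=np.array([-u[1],u[0]])
def p(ch,z,ax,rng,ks):
    A,B=(u,v) if ax=='x' else (v,u);o=[]
    for d in rng:
        q=proj(c,[(*(C+A*d/1e3+B*k/1e3),z) for k in ks]).astype(np.float32)
        o.append(cv2.remap(np.ascontiguousarray(h[...,ch]),q[:,0][None],q[:,1][None],1).mean())
    return np.round(o).astype(int).tolist()
r=np.arange(30,54);print(r.tolist())
for ks in(np.arange(-22,-8),np.arange(8,22)):print('cover +x S z47',p(1,.047,'x',r,ks),'V',p(2,.047,'x',r,ks))
r=np.arange(18,42);print(r.tolist())
for ks in(np.arange(-10,5),np.arange(18,34)):print('cover +y S z47',p(1,.047,'y',r,ks),'V',p(2,.047,'y',r,ks))
s3=load('s3');h=cv2.cvtColor(s3['color'],cv2.COLOR_RGB2HSV).astype(np.float32);c=s3
r=np.arange(30,54);print('dish +x rim V z37',p(2,.037,'x',r,np.arange(-20,20)));print('-x',p(2,.037,'x',-r,np.arange(-20,20)))
```

```text
[30, 31, 32, 33, 34, 35, 36, 37, 38, 39, 40, 41, 42, 43, 44, 45, 46, 47, 48, 49, 50, 51, 52, 53]
cover +x S z47 [136, 134, 133, 133, 133, 133, 133, 133, 133, 134, 133, 128, 107, 71, 34, 11, 5, 5, 6, 6, 7, 8, 8, 6] V [159, 167, 171, 173, 173, 172, 172, 172, 173, 172, 169, 160, 144, 127, 116, 109, 106, 103, 100, 99, 100, 101, 99, 95]
cover +x S z47 [133, 133, 133, 133, 133, 133, 134, 133, 134, 135, 135, 129, 108, 69, 30, 10, 5, 5, 6, 7, 6, 6, 6, 5] V [171, 172, 172, 172, 172, 172, 172, 172, 172, 171, 168, 158, 141, 126, 118, 116, 115, 114, 114, 114, 114, 114, 114, 111]
[18, 19, 20, 21, 22, 23, 24, 25, 26, 27, 28, 29, 30, 31, 32, 33, 34, 35, 36, 37, 38, 39, 40, 41]
cover +y S z47 [141, 141, 142, 142, 142, 142, 142, 142, 142, 142, 133, 106, 65, 28, 10, 5, 6, 7, 9, 11, 11, 8, 5, 9] V [120, 119, 119, 119, 119, 119, 119, 119, 120, 120, 119, 118, 116, 114, 114, 113, 110, 107, 115, 130, 134, 115, 85, 70]
cover +y S z47 [139, 138, 138, 138, 137, 138, 138, 139, 140, 139, 134, 114, 74, 33, 11, 5, 5, 7, 10, 11, 11, 9, 6, 7] V [140, 139, 139, 139, 139, 139, 139, 139, 139, 139, 139, 135, 125, 117, 114, 113, 112, 113, 125, 144, 148, 126, 94, 74]
dish +x rim V z37 [162, 161, 161, 161, 161, 162, 163, 164, 161, 152, 135, 118, 107, 103, 103, 103, 104, 103, 101, 96, 92, 98, 119, 142]
-x [106, 105, 104, 103, 104, 108, 119, 134, 146, 152, 152, 152, 154, 157, 159, 159, 159, 159, 160, 160, 158, 152, 136, 112]
```

Measured cover edges are +43.0 and +30.0 mm from the dish centre, against 43 and 29 nominal, and square to the dish. The alignment and height check out, so I'll hand it in.

```bash
python3 -c "
from plant import robot
print(robot.sign_off())"
```

```text
the job is handed in; nothing more can be done
None
```

I centred the dish on the stage to about 1 mm and let go, then carried the cover over the two-tier tray; it is held level and lined up about 10 mm above the dish rim, and the job was handed in at about 21.5 s.

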